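# Scan in the block heater, then hold its sprung lid open for loading

### The arm

A 6-joint arm with a two-finger parallel gripper is mounted at the origin on the work surface. World frame = base frame: x ahead of the robot, y to its left, z up, the work surface at z = 0. Lengths are in m, angles in rad, forces in N, time in s.
With the tool pointing down it reaches from about 0.4 to 0.825 m from the base axis. Payload 7 kg.
Tool frame: the origin (TCP) lies on the front face of the gripper's body, between the roots of the fingers; the fingertips stand 66 mm ahead of it and the grasp point (between the pads) lies 47 mm ahead of it; z points along the fingers, y is the line along which they close (so a half turn about z gives the same grasp; the last joint's range is limited). The gripper opens to 88 mm and grips with 3 to 60 N. Pads are 19 mm wide; open, the fingers measure 130 mm over their backs; the gripper's body (78 mm by 193 mm) begins 47 mm behind the grasp point.
Start: joints at [1.585, 0.359, 0.012, 0, -1.224, -0.288], TCP at [0.183, 0.65, 0.292] pointing down, gripper open.
Joint ranges: [-3.07, 3.07], [-1.43, 2.12], [-1.02, 1.25], [-3.03, 1.67], [-3.05, -0], [-3.03, 3.03]. Speed limits (rad/s): [2.39, 2.39, 3.01, 3.14, 3.14, 3.14].

### API

Orientations are given as [roll, pitch, yaw] about the fixed x, y, z axes, in that order (R = Rz(yaw) Ry(pitch) Rx(roll)).
In Python, from station import arm gives the robot as it stands. The module is installed in compiled form; this text tells all that it offers.
- The arm moves only by the tool move_arm, never from a script. Its argument "increments" is a list of rows, each an object of numbers: "jaw": the gripper command: -1 is shut, 1 is fully open, values between are in proportion; "dx", "dy", "dz": the shift along the tool's x, y, z in m; "twist": the turn about the tool's z in rad. A call has 1 to 12 rows; each row shifts and turns the commanded pose from where the row before left it, along the tool's axes as they then stand; what a row does not reach is not made up. A row lasts 1/12 s, in which the tool goes at most 41.7 mm and 7.16 degrees, less where a joint would pass 70% of its speed; a pose out of reach is approached as far as the arm can. A call is refused whole if a number of a shift passes 0.0417 or a number of a turn 0.125, either way. A call with a gripper value outside its range is refused whole. The fingers move at their own pace and stop on an object; "force" is the grip in N (left out, the last holds). Time passes only in rows, so rows that do not move let the fingers close. It gives the time, the measured TCP pose, the force, the opening and the grip force at its end, in the units of the state.
- arm.get_state(): the state, without advancing time (a new reading comes with each control period).
- arm.grab_frame(name): name is "scene" or "top" or "wrist"; returns the picture (400x640x3 uint8, blue, green, red); there is no depth.
- arm.camera_info(name): a dict with "K" (3x3 intrinsics, pixels), "extrinsics" (4x4, takes a point from camera to world coordinates). Camera axes: x right, y down, z forward; pixel columns grow to the right and rows downward; lengths in m; the calibration is good to about 2 mm. A picture is of the moment at which its call begins: read the wrist's pose just before it. camera_info takes no time and is no camera call; for the wrist camera it gives the pose at the moment of the call.
- arm.job_done(): hands the job in; it is judged then, once.
Trained networks look in the newest picture that a camera, given by its name, has taken for a name from the list of things; names that differ only in an ending like _2 or _b are one class to them, and where a whole thing is asked for, a point or a joint stands for the part that bears it (a point fixed in the world has none). Each returns a list of dicts, best first, with "score" (0 to 1); they miss things now and then, are a little off and sometimes report something else, mostly with a low value. They report only what shows in the picture. A call takes as long as a camera call.
- arm.find_in(camera, name): "position" ([x, y, z] in m, in world coordinates, good to about 4 mm: the middle of the surface that is visible of it).
- arm.silhouettes(camera, name): "pixels" (400x640 bool, what is visible of it).
- arm.pinpoint(camera, name): "position" ([x, y, z] in m, in world coordinates, good to about 4 mm: a listed point, or the origin of a listed thing).
The state is a dict: "t": time; "q": joint angles; "qd": joint speeds; "joint_efforts": joint torques, N m; "eef_pos": TCP position; "ee_rot": TCP orientation; "force": force on the tool from outside, world axes, zero at the start; "moment": the same for the moment, N m; "width": finger opening in m; "gripper_force": force on a finger pad.
Only numpy, scipy, OpenCV 4.12 (cv2) and the standard library are available. Lean on these libraries where they do the work, as an engineer would, in place of code of your own. Each camera call takes 0.05 s, during which the arm holds its last target. There are 200 camera calls.

### The job

Check in the block heater: pick up the hand scanner, hold it off the table with its window pointing straight at the middle of the barcode label on the heater's sloping front, about 10 cm away, steady for at least one second, then lay it back flat on the middle of its rubber mat, as it lay before, and let go. Then take the steel handle of the heater's lid, which falls shut on its own, raise the lid and hold it still at 45 degrees open so that a colleague can load the tubes; finish while still holding the lid at that angle. Leave the tip box, the bottle and the mouse where they are.

Things in the scene. Friction and masses are not known exactly. Their poses are not given: they have to be found in the camera images.
- heater: grey bench-top block heater, fixed to the bench, 260 mm deep (its x), 240 wide (its y), 120 tall plus lid. Origin: centre of its underside, on the bench. Its -x side is the front, with a console sloping back 30 degrees from vertical (display, label, two buttons); the lid is hinged along its back (+x) edge. Position and turn on the bench vary.
- label: white barcode label with black bars, 36 x 64 mm, stuck on the middle of the heater's sloping console. Origin: its centre, 107 mm in front (-x) of the heater's origin and 80 mm above the bench. z points out of the label: to the heater's front and 30 degrees above level; y is level along the row of bars (64 mm), x up the slope (36 mm).
- lid (a joint): opening angle of the heater's lid in radians: 0 shut, 0.785 = 45 degrees open, stop at 1.4. White plastic lid 209 x 240 x 20 mm, about 0.4 kg (varies), with a closing spring: let go, it falls shut at once from any angle; about 3 to 6 N at the handle holds it.
- lid_handle (a point): middle of the lid's steel handle: a level round bar 12 mm thick, 110 long, parallel to the hinge (the heater's y), a leg at either end; bar centre 35 mm above the lid's top face, 34 mm in from its front edge. Lid shut: 175 mm in front of the hinge line, 175.5 mm above the bench, axes as the heater's. Moves and turns with the lid.
- lid_hinge (a point): point on the hinge line of the lid, at the middle of its width: 125 mm behind (+x) the heater's origin, 120 mm above the bench. The lid turns about the heater's y axis; opening lifts its front edge up and back towards +x.
- scanner: grey hand-held barcode scanner, 0.16 kg, lying on its mat: a straight grip 125 mm long, 30 wide, 28 tall, from x = -90 to +35 mm, then a head 45 long, 46 wide, 36 tall, up to x = +75 mm, with the black window in its end. Origin: underside, on the centre line, close to the centre of mass. x points along the scanner out through the window (the line of sight), z up.
- scanner_window (a point): centre of the scanner's window, 75 mm ahead of its origin along x and 18 mm above its underside; same axes as the scanner. It looks along +x.
- mat: black rubber mat where the scanner lives, 220 (x) x 140 (y) x 4 mm, fixed to the bench. Origin: centre of its underside. Position and turn vary.
- tip_box: bystander: blue pipette-tip box with a clear lid, 120 x 85 x 65 mm, loose. Origin: centre of its underside.
- reagent_bottle: bystander: white bottle with a blue cap, 56 mm in diameter, 110 tall, loose. Origin: centre of its underside.
- mouse: bystander: black computer mouse, 100 x 60 x 32 mm, loose. Origin: centre of its underside.

How it is judged:
On the way, in this order (a step that is already met when the one before it is completed fails the run):
1. the scanner, held off the bench, looks at the label from 50 to 150 mm, the label's centre within 20 mm of its line of sight and faced within 46 degrees, steadily for 0.8 s (x of label in the frame of scanner_window between 0.05 and 0.15 m and y of label in the frame of scanner_window between -0.02 and 0.02 m and z of label in the frame of scanner_window between -0.02 and 0.02 m and angle between the x axis of scanner and the z axis of label, either way round below 0.8 rad and height (world z) of scanner above 0.02 m and linear speed of scanner below 0.05 m/s and contact force between the fingers and scanner above 1 N and value of joint lid below 0.1 rad), for 0.8 s.
2. the scanner lies flat on its mat again, let go (horizontal distance between scanner and mat below 0.07 m and height (world z) of scanner between 0 and 0.01 m and angle between scanner's own z axis and vertical below 0.15 rad and linear speed of scanner below 0.03 m/s and contact force between the fingers and scanner below 0.1 N), for 0.2 s.
3. the lid is held still by the fingers at 45 degrees (value of joint lid between 0.698 and 0.873 rad and velocity of joint lid between -0.08 and 0.08 rad/s and contact force between the fingers and heater above 1 N), for 0.3 s.
At the end, for the whole second after the job is handed in: The fingers hold the lid still at 45 degrees (within 5), pressing with over 1 N, nothing else carrying it; the scanner lies flat, at rest and untouched, its origin within 70 mm of the mat's centre; tip box, bottle and mouse are within 20 mm of their starts (all of step 2 and all of step 3 and contact force between each of scanner, tip_box, reagent_bottle, mouse and heater below 0.1 N and distance of each of tip_box, reagent_bottle, mouse from where it was at the start of the episode below 0.02 m); the arm keeps its last pose, push and grip.
It fails at once if a bystander is pushed more than 20 mm (distance of any of tip_box, reagent_bottle, mouse from where it was at the start of the episode above 0.02 m).
It also fails if it takes over 61 s, if anything falls off the work surface, if the arm or the gripper's body presses on something with over 40 N, if the wrist force passes 120 N, or if a joint passes its speed limit or range.

## Working session

There is one attempt and no reset: what is moved stays moved. The work goes in short steps, Python scripts to look and compute and a tool call to move; the robot and the scene stay as the last step left them, time stands still between calls to the robot, and variables do not carry over. Pictures are saved under pics/ and viewed, at most 10 in all, crops included, and the job is handed in when it is done.

Besides the shell and the picture viewer there is one more tool, called by a JSON object that holds its "method" and its "body". move_arm: Moves the arm, as the interface text tells. Its arguments: {"type":"object","properties":{"increments":{"type":"array"},"force":{"type":"number"}},"required":["increments"]}

```bash
mkdir -p pics
python3 - <<'E'
from station import arm
import cv2, numpy as np
s=arm.get_state(); print(s)
a=arm.grab_frame("scene"); b=arm.grab_frame("top")
cv2.imwrite("pics/a.png",np.vstack([a,b])[:, :] if 0 else a); cv2.imwrite("pics/b.png",b)
for c in("scene","top"):
  for n in("heater","label","lid_handle","lid_hinge","scanner","scanner_window","mat","tip_box","reagent_bottle","mouse"):
    try: print(c,n,[(np.round(d["position"],3).tolist(),round(d["score"],2)) for d in arm.pinpoint(c,n)[:2]])
    except Exception as e: print(c,n,e)
print(arm.get_state()["t"])
E
```

```text
{'t': 0.0, 'q': array([ 1.58507339e+00,  3.59398484e-01,  1.10696779e-02, -3.48570956e-04,
       -1.22408038e+00, -2.88101787e-01]), 'qd': array([-0.00037431,  0.00071739,  0.00097676,  0.00112616,  0.00013222,
       -0.00090771]), 'joint_efforts': array([-6.90718957e-05, -5.82713342e+01,  2.93061268e+01,  6.99731871e+00,
        6.87642954e-03, -1.63073105e-04]), 'eef_pos': array([0.18244363, 0.64949184, 0.29122008]), 'ee_rot': array([ 3.13995316e+00, -1.44137678e-04, -2.73943317e-01]), 'force': array([-0.53869912,  0.40756556,  0.24899018]), 'moment': array([ 0.04378465,  0.01130023, -0.03471434]), 'gripper_force': 0.0, 'width': 0.08760066972682776}
scene heater [([0.478, 0.261, -0.002], 0.57)]
scene label [([0.524, 0.16, 0.077], 0.7)]
scene lid_handle [([0.5, 0.212, 0.178], 0.82), ([0.475, 0.26, 0.0], 0.27)]
scene lid_hinge [([0.421, 0.368, 0.127], 0.94)]
scene scanner [([0.523, -0.3, 0.006], 0.74)]
scene scanner_window [([0.569, -0.242, 0.023], 0.7)]
scene mat []
scene tip_box [([0.731, -0.278, 0.001], 0.58), ([0.421, 0.366, 0.128], 0.22)]
scene reagent_bottle [([0.756, 0.193, 0.002], 0.76)]
scene mouse [([0.37, -0.061, -0.0], 0.94)]
top heater [([0.476, 0.259, 0.001], 0.6)]
top label [([0.525, 0.163, 0.083], 0.49)]
top lid_handle [([0.502, 0.214, 0.178], 0.65)]
top lid_hinge [([0.418, 0.368, 0.12], 0.94)]
top scanner [([0.522, -0.305, -0.0], 0.56), ([0.755, 0.188, 0.003], 0.22)]
top scanner_window [([0.565, -0.244, 0.022], 0.92)]
top mat [([0.519, -0.283, 0.002], 0.71), ([0.498, 0.213, 0.178], 0.63)]
top tip_box [([0.728, -0.282, 0.002], 0.69), ([0.417, 0.369, 0.121], 0.69)]
top reagent_bottle [([0.498, 0.212, 0.179], 0.45), ([0.522, -0.306, 0.001], 0.21)]
top mouse [([0.372, -0.059, -0.003], 0.91)]
1.1
```

View pics/a.png

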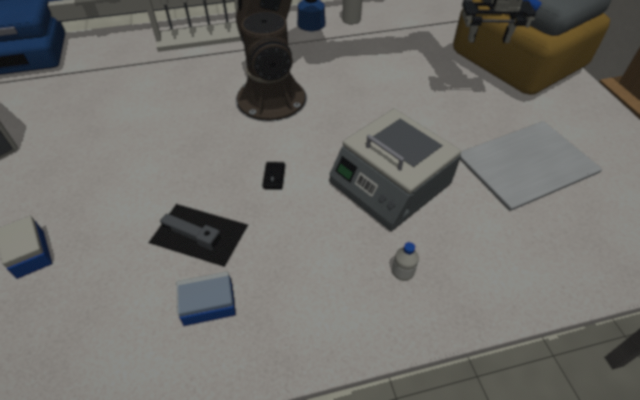

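View pics/b.png

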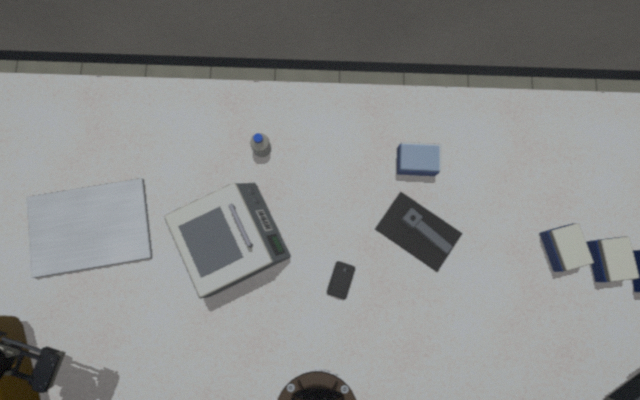

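The scene view shows the scanner on its mat at about (190,228), the heater at (395,165) with its handle at (385,150), the bottle at (405,262), the tip box at (205,298) and the mouse at (274,175). The top view agrees, so I'll plan the approach.

```bash
cat > h.py <<'E'
from station import arm
import numpy as np
def plan(wps, step=0.038, tw=0.12, start=None):
    """wps: (x,y,z,yaw) TCP tool-down targets; prints rows rounded to mm / 0.01 rad"""
    s=arm.get_state(); p=np.array(s["eef_pos"]) ; y=s["ee_rot"][2]
    print("t",round(s["t"],2),"p",np.round(p,4),"yaw",round(y,3),"q",np.round(s["q"],2),"w",round(s["width"],4))
    for w in wps:
        w=np.array(w,float); d=w[:3]-p; dy=(w[3]-y+np.pi)%(2*np.pi)-np.pi
        n=max(1,int(np.ceil(max(np.linalg.norm(d)/step,abs(dy)/tw))))
        p0,y0=p.copy(),y; out=[]
        for i in range(1,n+1):
            e=p0+d*i/n-p; c,sn=np.cos(y),np.sin(y)
            t=np.round([e@[c,sn,0],e@[sn,-c,0],-e[2]],3); k=round(-(y0+dy*i/n-y),2)
            p=p+t[0]*np.array([c,sn,0])+t[1]*np.array([sn,-c,0])-[0,0,t[2]]; y-=k
            out.append((*t.tolist(),k))
        print("->",w.tolist(),n,"rows"); [print(" ",o) for o in out]
E
python3 -c "
from h import *
plan([(.5,.15,.30,-1.6),(.522,-.303,.20,-2.213)],step=.04)"
```

```text
t 1.1 p [0.1825 0.6498 0.2921] yaw -0.274 q [ 1.59  0.36  0.01 -0.   -1.22 -0.29] w 0.0879
-> [0.5, 0.15, 0.3, -1.6] 15 rows
  (0.029, 0.026, -0.001, np.float64(0.09))
  (0.032, 0.024, -0.0, np.float64(0.09))
  (0.034, 0.021, -0.001, np.float64(0.09))
  (0.035, 0.017, -0.0, np.float64(0.08))
  (0.037, 0.015, -0.001, np.float64(0.09))
  (0.037, 0.011, -0.0, np.float64(0.09))
  (0.039, 0.008, -0.001, np.float64(0.09))
  (0.039, 0.004, -0.0, np.float64(0.09))
  (0.04, 0.001, -0.001, np.float64(0.09))
  (0.039, -0.002, -0.0, np.float64(0.08))
  (0.039, -0.006, -0.001, np.float64(0.09))
  (0.039, -0.01, -0.0, np.float64(0.09))
  (0.037, -0.012, -0.001, np.float64(0.09))
  (0.036, -0.016, -0.0, np.float64(0.09))
  (0.034, -0.02, -0.001, np.float64(0.09))
-> [0.522, -0.303, 0.2, -2.213] 12 rows
  (0.038, -0.003, 0.008, np.float64(0.05))
  (0.037, -0.005, 0.009, np.float64(0.05))
  (0.037, -0.007, 0.008, np.float64(0.05))
  (0.037, -0.008, 0.008, np.float64(0.05))
  (0.037, -0.011, 0.009, np.float64(0.05))
  (0.035, -0.012, 0.008, np.float64(0.05))
  (0.035, -0.014, 0.008, np.float64(0.06))
  (0.035, -0.017, 0.009, np.float64(0.05))
  (0.033, -0.017, 0.008, np.float64(0.05))
  (0.032, -0.02, 0.008, np.float64(0.05))
  (0.032, -0.021, 0.009, np.float64(0.05))
  (0.03, -0.023, 0.008, np.float64(0.05))
```

{"method": "move_arm", "body": {"increments": [{"jaw":1,"dx":0.029,"dy":0.026,"dz":-0.001,"twist":0.09},{"jaw":1,"dx":0.032,"dy":0.024,"dz":0,"twist":0.09},{"jaw":1,"dx":0.034,"dy":0.021,"dz":-0.001,"twist":0.09},{"jaw":1,"dx":0.035,"dy":0.017,"dz":0,"twist":0.08},{"jaw":1,"dx":0.037,"dy":0.015,"dz":-0.001,"twist":0.09},{"jaw":1,"dx":0.037,"dy":0.011,"dz":0,"twist":0.09},{"jaw":1,"dx":0.039,"dy":0.008,"dz":-0.001,"twist":0.09},{"jaw":1,"dx":0.039,"dy":0.004,"dz":0,"twist":0.09},{"jaw":1,"dx":0.04,"dy":0.001,"dz":-0.001,"twist":0.09},{"jaw":1,"dx":0.039,"dy":-0.002,"dz":0,"twist":0.08},{"jaw":1,"dx":0.039,"dy":-0.006,"dz":-0.001,"twist":0.09},{"jaw":1,"dx":0.039,"dy":-0.01,"dz":0,"twist":0.09}]}}

```text
t: 2.1
eef_pos: [0.4375, 0.248, 0.2988]
ee_rot: [-3.141, 0.001, -1.338]
force: [0.1, 0.1, 0.6]
width: 0.0876
gripper_force: 0.0
```

{"method": "move_arm", "body": {"increments": [{"jaw":1,"dx":0.037,"dy":-0.012,"dz":-0.001,"twist":0.09},{"jaw":1,"dx":0.036,"dy":-0.016,"dz":0,"twist":0.09},{"jaw":1,"dx":0.034,"dy":-0.02,"dz":-0.001,"twist":0.09},{"jaw":1,"dx":0.038,"dy":-0.003,"dz":0.008,"twist":0.05},{"jaw":1,"dx":0.037,"dy":-0.005,"dz":0.009,"twist":0.05},{"jaw":1,"dx":0.037,"dy":-0.007,"dz":0.008,"twist":0.05},{"jaw":1,"dx":0.037,"dy":-0.008,"dz":0.008,"twist":0.05},{"jaw":1,"dx":0.037,"dy":-0.011,"dz":0.009,"twist":0.05},{"jaw":1,"dx":0.035,"dy":-0.012,"dz":0.008,"twist":0.05},{"jaw":1,"dx":0.035,"dy":-0.014,"dz":0.008,"twist":0.06}]}}

```text
t: 2.93
eef_pos: [0.5126, -0.1153, 0.2421]
ee_rot: [-3.141, 0.0, -1.966]
force: [2.0, -0.3, -0.1]
width: 0.0875
gripper_force: 0.0
```

Run:
```python
from h import *
import cv2
cv2.imwrite("pics/w1.png",arm.grab_frame("wrist"))
for n in("scanner","scanner_window","mat"): print(n,[(np.round(d["position"],3).tolist(),round(d["score"],2)) for d in arm.pinpoint("wrist",n)[:2]])
plan([(.522,-.303,.20,-2.213)])
```

```text
scanner [([0.516, -0.302, 0.005], 0.95)]
scanner_window [([0.572, -0.246, 0.024], 0.71)]
mat [([0.518, -0.284, 0.0], 0.75)]
t 3.13 p [ 0.5125 -0.1147  0.2419] yaw -1.966 q [ 0.15  0.15 -0.39  0.   -1.03 -0.55] w 0.0873
-> [0.522, -0.303, 0.2, -2.213] 6 rows
  (0.028, -0.014, 0.007, np.float64(0.04))
  (0.028, -0.014, 0.007, np.float64(0.04))
  (0.027, -0.016, 0.007, np.float64(0.04))
  (0.027, -0.017, 0.007, np.float64(0.04))
  (0.026, -0.018, 0.007, np.float64(0.05))
  (0.025, -0.019, 0.007, np.float64(0.04))
```

View pics/w1.png

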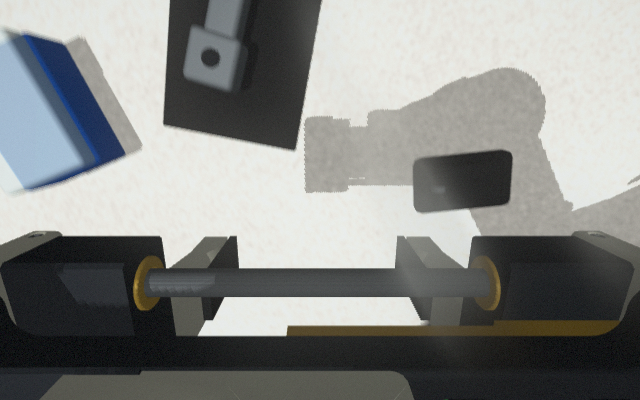

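The wrist view shows the scanner head at (215,57) on the mat, the mouse at (462,180) and the tip box at the left, all as estimated. Next I'll move above the scanner and go down.

Run:
```python
from h import *
plan([(.520,-.302,.16,-2.26),(.520,-.302,.074,-2.26)],step=.03)
```

```text
t 3.13 p [ 0.5125 -0.1147  0.2419] yaw -1.966 q [ 0.15  0.15 -0.39  0.   -1.03 -0.55] w 0.0873
-> [0.52, -0.302, 0.16, -2.26] 7 rows
  (0.024, -0.011, 0.012, np.float64(0.04))
  (0.024, -0.013, 0.011, np.float64(0.04))
  (0.023, -0.013, 0.012, np.float64(0.05))
  (0.023, -0.014, 0.012, np.float64(0.04))
  (0.022, -0.015, 0.012, np.float64(0.04))
  (0.021, -0.016, 0.011, np.float64(0.04))
  (0.021, -0.017, 0.012, np.float64(0.04))
-> [0.52, -0.302, 0.074, -2.26] 3 rows
  (0.0, -0.0, 0.029, np.float64(0.0))
  (0.0, -0.0, 0.028, np.float64(0.0))
  (0.0, -0.0, 0.029, np.float64(0.0))
```

{"method": "move_arm", "body": {"increments": [{"jaw":1,"dx":0.024,"dy":-0.011,"dz":0.012,"twist":0.04},{"jaw":1,"dx":0.024,"dy":-0.013,"dz":0.011,"twist":0.04},{"jaw":1,"dx":0.023,"dy":-0.013,"dz":0.012,"twist":0.05},{"jaw":1,"dx":0.023,"dy":-0.014,"dz":0.012,"twist":0.04},{"jaw":1,"dx":0.022,"dy":-0.015,"dz":0.012,"twist":0.04},{"jaw":1,"dx":0.021,"dy":-0.016,"dz":0.011,"twist":0.04},{"jaw":1,"dx":0.021,"dy":-0.017,"dz":0.012,"twist":0.04},{"jaw":1,"dz":0},{"jaw":1,"dz":0}]}}

```text
$.increments[7]: bad value
```

{"method": "move_arm", "body": {"increments": [{"jaw":1,"dz":0.026},{"jaw":1,"dz":0.026},{"jaw":1,"dz":0.02},{"jaw":1,"dz":0.012},{"jaw":1,"dz":0},{"jaw":1,"dz":0}]}}

```text
$.increments[0]: bad value
```

{"method": "move_arm", "body": {"increments": [{"jaw":1,"dx":0.024,"dy":-0.011,"dz":0.012,"twist":0.04},{"jaw":1,"dx":0.024,"dy":-0.013,"dz":0.011,"twist":0.04},{"jaw":1,"dx":0.023,"dy":-0.013,"dz":0.012,"twist":0.05},{"jaw":1,"dx":0.023,"dy":-0.014,"dz":0.012,"twist":0.04},{"jaw":1,"dx":0.022,"dy":-0.015,"dz":0.012,"twist":0.04},{"jaw":1,"dx":0.021,"dy":-0.016,"dz":0.011,"twist":0.04},{"jaw":1,"dx":0.021,"dy":-0.017,"dz":0.012,"twist":0.04},{"jaw":1,"dx":0,"dy":0,"dz":0,"twist":0},{"jaw":1,"dx":0,"dy":0,"dz":0,"twist":0}]}}

```text
t: 3.88
eef_pos: [0.5206, -0.3003, 0.1595]
ee_rot: [3.14, -0.001, -2.254]
force: [0.7, 0.3, -0.2]
width: 0.0874
gripper_force: 0.0
```

{"method": "move_arm", "body": {"increments": [{"jaw":1,"dx":0,"dy":0,"dz":0.03,"twist":0},{"jaw":1,"dx":0,"dy":0,"dz":0.03,"twist":0},{"jaw":1,"dx":0,"dy":0,"dz":0.015,"twist":0},{"jaw":1,"dx":0,"dy":0,"dz":0.01,"twist":0},{"jaw":1,"dx":0,"dy":0,"dz":0,"twist":0}]}}

```text
t: 4.3
eef_pos: [0.5203, -0.2988, 0.074]
ee_rot: [3.14, -0.001, -2.252]
force: [0.3, 0.5, -0.2]
width: 0.0876
gripper_force: 0.0
```

{"method": "move_arm", "body": {"increments": [{"jaw":-1,"dx":0,"dy":0,"dz":0,"twist":0},{"jaw":-1,"dx":0,"dy":0,"dz":0,"twist":0},{"jaw":-1,"dx":0,"dy":0,"dz":0,"twist":0},{"jaw":-1,"dx":0,"dy":0,"dz":0,"twist":0},{"jaw":-1,"dx":0,"dy":0,"dz":0,"twist":0},{"jaw":-1,"dx":0,"dy":0,"dz":0,"twist":0},{"jaw":-1,"dx":0,"dy":0,"dz":0,"twist":0},{"jaw":-1,"dx":0,"dy":0,"dz":0,"twist":0}], "force": 25}}

```text
t: 4.97
eef_pos: [0.5204, -0.3005, 0.0753]
ee_rot: [-3.141, 0.0, -2.254]
force: [0.1, -0.1, -0.8]
width: 0.0398
gripper_force: 0.0
```

{"method": "move_arm", "body": {"increments": [{"jaw":-1,"dx":0,"dy":0,"dz":0,"twist":0},{"jaw":-1,"dx":0,"dy":0,"dz":0,"twist":0},{"jaw":-1,"dx":0,"dy":0,"dz":0,"twist":0},{"jaw":-1,"dx":0,"dy":0,"dz":0,"twist":0},{"jaw":-1,"dx":0,"dy":0,"dz":0,"twist":0},{"jaw":-1,"dx":0,"dy":0,"dz":0,"twist":0}]}}

```text
t: 5.47
eef_pos: [0.5203, -0.3004, 0.0751]
ee_rot: [3.141, -0.0, -2.254]
force: [-0.7, -0.2, 1.4]
width: 0.0298
gripper_force: 25.0
```

{"method": "move_arm", "body": {"increments": [{"jaw":-1,"dx":0,"dy":0,"dz":-0.01,"twist":0},{"jaw":-1,"dx":0,"dy":0,"dz":-0.02,"twist":0},{"jaw":-1,"dx":0,"dy":0,"dz":-0.02,"twist":0},{"jaw":-1,"dx":0,"dy":0,"dz":-0.01,"twist":0},{"jaw":-1,"dx":0,"dy":0,"dz":0,"twist":0},{"jaw":-1,"dx":0,"dy":0,"dz":0,"twist":0}]}}

```text
t: 5.97
eef_pos: [0.5205, -0.3003, 0.1355]
ee_rot: [-3.141, 0.001, -2.254]
force: [0.8, 0.3, -2.7]
width: 0.0294
gripper_force: 25.0
```

Run:
```python
from h import *
import cv2
cv2.imwrite("pics/w2.png",arm.grab_frame("wrist"))
for c in("wrist","top"):
  arm.grab_frame(c)
  for n in("scanner","scanner_window"): print(c,n,[(np.round(d["position"],3).tolist(),round(d["score"],2)) for d in arm.pinpoint(c,n)[:1]])
plan([(.609,.008,.16,-1.087)],step=.03,tw=.07)
```

```text
wrist scanner [([0.519, -0.301, 0.061], 0.78)]
wrist scanner_window []
top scanner [([0.52, -0.304, 0.058], 0.74)]
top scanner_window [([0.566, -0.242, 0.086], 0.56)]
t 6.32 p [ 0.5201 -0.3003  0.1343] yaw -2.254 q [-0.2   0.38 -0.35 -0.   -0.84 -0.48] w 0.0294
-> [0.609, 0.008, 0.16, -1.087] 17 rows
  (-0.017, 0.007, -0.002, np.float64(-0.07))
  (-0.018, 0.007, -0.001, np.float64(-0.07))
  (-0.018, 0.004, -0.002, np.float64(-0.07))
  (-0.019, 0.004, -0.001, np.float64(-0.06))
  (-0.019, 0.002, -0.002, np.float64(-0.07))
  (-0.019, 0.002, -0.001, np.float64(-0.07))
  (-0.018, -0.0, -0.002, np.float64(-0.07))
  (-0.019, -0.002, -0.001, np.float64(-0.07))
  (-0.019, -0.003, -0.002, np.float64(-0.07))
  (-0.018, -0.004, -0.001, np.float64(-0.07))
  (-0.018, -0.005, -0.002, np.float64(-0.07))
  (-0.018, -0.007, -0.001, np.float64(-0.06))
  (-0.017, -0.007, -0.002, np.float64(-0.07))
  (-0.017, -0.009, -0.001, np.float64(-0.07))
  (-0.016, -0.01, -0.002, np.float64(-0.07))
  (-0.015, -0.011, -0.001, np.float64(-0.07))
  (-0.015, -0.013, -0.002, np.float64(-0.07))
```

View pics/w2.png

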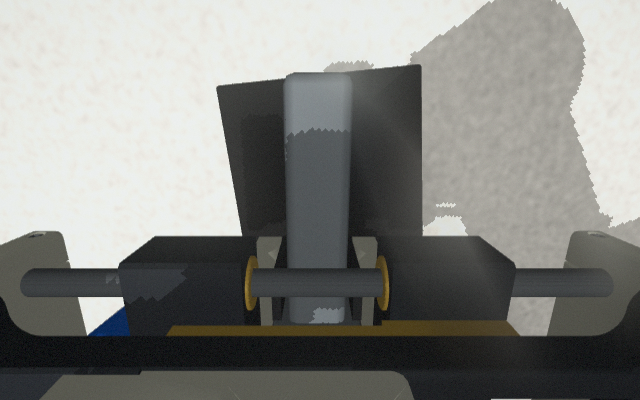

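The wrist view shows the scanner's grip held squarely between the pads at (318,250), with the mat below. Next I carry it to the label.

{"method": "move_arm", "body": {"increments": [{"jaw":-1,"dx":-0.017,"dy":0.007,"dz":-0.002,"twist":-0.07},{"jaw":-1,"dx":-0.018,"dy":0.007,"dz":-0.001,"twist":-0.07},{"jaw":-1,"dx":-0.018,"dy":0.004,"dz":-0.002,"twist":-0.07},{"jaw":-1,"dx":-0.019,"dy":0.004,"dz":-0.001,"twist":-0.06},{"jaw":-1,"dx":-0.019,"dy":0.002,"dz":-0.002,"twist":-0.07},{"jaw":-1,"dx":-0.019,"dy":0.002,"dz":-0.001,"twist":-0.07},{"jaw":-1,"dx":-0.018,"dy":0,"dz":-0.002,"twist":-0.07},{"jaw":-1,"dx":-0.019,"dy":-0.002,"dz":-0.001,"twist":-0.07},{"jaw":-1,"dx":-0.019,"dy":-0.003,"dz":-0.002,"twist":-0.07},{"jaw":-1,"dx":-0.018,"dy":-0.004,"dz":-0.001,"twist":-0.07},{"jaw":-1,"dx":-0.018,"dy":-0.005,"dz":-0.002,"twist":-0.07},{"jaw":-1,"dx":-0.018,"dy":-0.007,"dz":-0.001,"twist":-0.06}]}}

```text
t: 7.32
eef_pos: [0.5834, -0.082, 0.153]
ee_rot: [3.141, -0.0, -1.43]
force: [-0.0, 0.9, -1.1]
width: 0.03
gripper_force: 25.0
```

{"method": "move_arm", "body": {"increments": [{"jaw":-1,"dx":-0.017,"dy":-0.007,"dz":0.002,"twist":-0.07},{"jaw":-1,"dx":-0.017,"dy":-0.009,"dz":0.004,"twist":-0.07},{"jaw":-1,"dx":-0.016,"dy":-0.01,"dz":0.004,"twist":-0.07},{"jaw":-1,"dx":-0.015,"dy":-0.011,"dz":0.004,"twist":-0.07},{"jaw":-1,"dx":-0.015,"dy":-0.013,"dz":0.004,"twist":-0.07},{"jaw":-1,"dx":0,"dy":0,"dz":0,"twist":0},{"jaw":-1,"dx":0,"dy":0,"dz":0,"twist":0}]}}

```text
t: 7.9
eef_pos: [0.6095, 0.0093, 0.1344]
ee_rot: [3.14, 0.0, -1.083]
force: [-0.6, -0.5, -1.7]
width: 0.0297
gripper_force: 25.0
```

Run:
```python
from h import *
import cv2
for c in("top","scene"):
  cv2.imwrite("pics/%s3.png"%c,arm.grab_frame(c))
  for n in("scanner","scanner_window","label","lid_handle","lid_hinge"): print(c,n,[(np.round(d["position"],3).tolist(),round(d["score"],2)) for d in arm.pinpoint(c,n)[:1]])
plan([(.609,.008,.134,-1.087)])
```

```text
top scanner [([0.613, 0.006, 0.062], 0.57)]
top scanner_window [([0.574, 0.077, 0.084], 0.76)]
top label [([0.757, 0.189, 0.0], 0.7)]
top lid_handle []
top lid_hinge [([0.417, 0.37, 0.123], 0.57)]
scene scanner [([0.613, 0.009, 0.063], 0.87)]
scene scanner_window [([0.754, 0.192, 0.001], 0.18)]
scene label [([0.523, 0.162, 0.076], 0.49)]
scene lid_handle [([0.499, 0.212, 0.176], 0.6)]
scene lid_hinge [([0.518, -0.28, 0.004], 0.47)]
t 8.5 p [0.6096 0.0082 0.1353] yaw -1.084 q [ 0.33  0.39 -0.33  0.   -0.85  0.15] w 0.0299
-> [0.609, 0.008, 0.134, -1.087] 1 rows
  (-0.0, 0.001, 0.001, np.float64(0.0))
```

{"method": "move_arm", "body": {"increments": [{"jaw":-1,"dx":0,"dy":0,"dz":0.001,"twist":0},{"jaw":-1,"dx":0,"dy":0,"dz":0,"twist":0},{"jaw":-1,"dx":0,"dy":0,"dz":0,"twist":0},{"jaw":-1,"dx":0,"dy":0,"dz":0,"twist":0},{"jaw":-1,"dx":0,"dy":0,"dz":0,"twist":0},{"jaw":-1,"dx":0,"dy":0,"dz":0,"twist":0},{"jaw":-1,"dx":0,"dy":0,"dz":0,"twist":0},{"jaw":-1,"dx":0,"dy":0,"dz":0,"twist":0},{"jaw":-1,"dx":0,"dy":0,"dz":0,"twist":0},{"jaw":-1,"dx":0,"dy":0,"dz":0,"twist":0},{"jaw":-1,"dx":0,"dy":0,"dz":0,"twist":0},{"jaw":-1,"dx":0,"dy":0,"dz":0,"twist":0}]}}

```text
t: 9.5
eef_pos: [0.6096, 0.0084, 0.1342]
ee_rot: [3.142, -0.0, -1.084]
force: [-0.0, 0.1, -1.1]
width: 0.03
gripper_force: 25.0
```

Run:
```python
from h import *
import cv2
arm.grab_frame("scene")
for n in("scanner","scanner_window","label"): print(n,[(np.round(d["position"],3).tolist(),round(d["score"],2)) for d in arm.pinpoint("scene",n)[:1]])
f=arm.grab_frame("scene"); cv2.imwrite("pics/s3.png",cv2.resize(f[60:300,200:520],None,fx=2,fy=2))
plan([(.519,-.29,.134,-2.254)],step=.03,tw=.07)
```

```text
scanner [([0.612, 0.007, 0.065], 0.96)]
scanner_window []
label [([0.52, 0.16, 0.079], 0.85)]
t 9.75 p [0.6096 0.0084 0.1341] yaw -1.084 q [ 0.33  0.4  -0.33 -0.   -0.85  0.15] w 0.0296
-> [0.519, -0.29, 0.134, -2.254] 17 rows
  (0.013, 0.013, 0.0, np.float64(0.07))
  (0.014, 0.012, 0.0, np.float64(0.07))
  (0.015, 0.011, 0.0, np.float64(0.07))
  (0.015, 0.01, 0.0, np.float64(0.07))
  (0.016, 0.009, 0.0, np.float64(0.06))
  (0.017, 0.008, 0.0, np.float64(0.07))
  (0.017, 0.006, 0.0, np.float64(0.07))
  (0.017, 0.006, 0.0, np.float64(0.07))
  (0.018, 0.004, 0.0, np.float64(0.07))
  (0.018, 0.003, 0.0, np.float64(0.07))
  (0.018, 0.001, 0.0, np.float64(0.07))
  (0.019, 0.001, 0.0, np.float64(0.07))
  (0.018, -0.001, 0.0, np.float64(0.06))
  (0.018, -0.002, 0.0, np.float64(0.07))
  (0.018, -0.003, 0.0, np.float64(0.07))
  (0.018, -0.005, 0.0, np.float64(0.07))
  (0.018, -0.006, 0.0, np.float64(0.07))
```

View pics/s3.png

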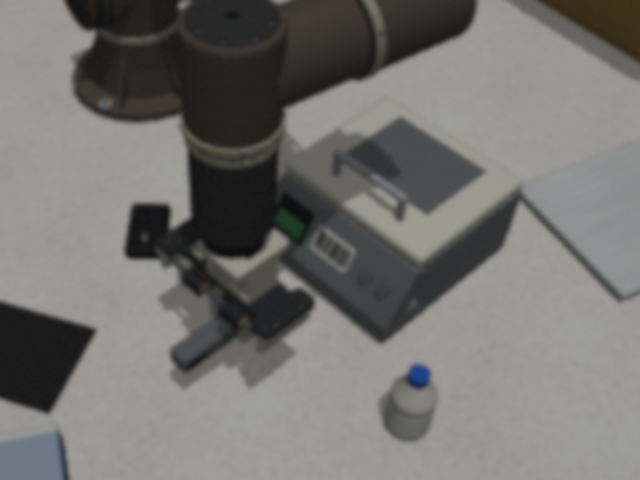

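The crop shows the scanner held level at (240,320), its head towards the barcode label at (332,250). Measured geometry is about 100 mm range and 3 mm lateral offset, held for over 1.5 s. Now I take it back.

{"method": "move_arm", "body": {"increments": [{"jaw":-1,"dx":0.013,"dy":0.013,"dz":0,"twist":0.07},{"jaw":-1,"dx":0.014,"dy":0.012,"dz":0,"twist":0.07},{"jaw":-1,"dx":0.015,"dy":0.011,"dz":0,"twist":0.07},{"jaw":-1,"dx":0.015,"dy":0.01,"dz":0,"twist":0.07},{"jaw":-1,"dx":0.016,"dy":0.009,"dz":0,"twist":0.06},{"jaw":-1,"dx":0.017,"dy":0.008,"dz":0,"twist":0.07},{"jaw":-1,"dx":0.017,"dy":0.006,"dz":0,"twist":0.07},{"jaw":-1,"dx":0.017,"dy":0.006,"dz":0,"twist":0.07},{"jaw":-1,"dx":0.018,"dy":0.004,"dz":0,"twist":0.07},{"jaw":-1,"dx":0.018,"dy":0.003,"dz":0,"twist":0.07},{"jaw":-1,"dx":0.018,"dy":0.001,"dz":0,"twist":0.07},{"jaw":-1,"dx":0.019,"dy":0.001,"dz":0,"twist":0.07}]}}

```text
t: 10.75
eef_pos: [0.5453, -0.2032, 0.1343]
ee_rot: [-3.141, 0.0, -1.917]
force: [0.5, 0.3, -1.8]
width: 0.0297
gripper_force: 25.0
```

{"method": "move_arm", "body": {"increments": [{"jaw":-1,"dx":0.018,"dy":-0.001,"dz":0,"twist":0.06},{"jaw":-1,"dx":0.018,"dy":-0.002,"dz":0,"twist":0.07},{"jaw":-1,"dx":0.018,"dy":-0.003,"dz":0,"twist":0.07},{"jaw":-1,"dx":0.018,"dy":-0.005,"dz":0,"twist":0.07},{"jaw":-1,"dx":0.018,"dy":-0.006,"dz":0,"twist":0.07},{"jaw":-1,"dx":0,"dy":0,"dz":0.02,"twist":0},{"jaw":-1,"dx":0,"dy":0,"dz":0.02,"twist":0},{"jaw":-1,"dx":0,"dy":0,"dz":0,"twist":0},{"jaw":-1,"dx":0,"dy":0,"dz":0,"twist":0}]}}

```text
t: 11.5
eef_pos: [0.5184, -0.2906, 0.0935]
ee_rot: [3.139, -0.001, -2.254]
force: [0.3, -0.4, -1.9]
width: 0.0295
gripper_force: 25.0
```

Lower it to the touch height of about 0.075.

{"method": "move_arm", "body": {"increments": [{"jaw":-1,"dx":0,"dy":0,"dz":0.009,"twist":0},{"jaw":-1,"dx":0,"dy":0,"dz":0.005,"twist":0},{"jaw":-1,"dx":0,"dy":0,"dz":0.003,"twist":0},{"jaw":-1,"dx":0,"dy":0,"dz":0.001,"twist":0},{"jaw":-1,"dx":0,"dy":0,"dz":0,"twist":0},{"jaw":-1,"dx":0,"dy":0,"dz":0,"twist":0}]}}

```text
t: 12.0
eef_pos: [0.5193, -0.2906, 0.0764]
ee_rot: [-3.141, 0.0, -2.254]
force: [0.2, 0.7, -1.4]
width: 0.0295
gripper_force: 25.0
```

{"method": "move_arm", "body": {"increments": [{"jaw":-1,"dx":0,"dy":0,"dz":0.001,"twist":0},{"jaw":-1,"dx":0,"dy":0,"dz":0.001,"twist":0},{"jaw":-1,"dx":0,"dy":0,"dz":0,"twist":0},{"jaw":-1,"dx":0,"dy":0,"dz":0,"twist":0}]}}

```text
t: 12.33
eef_pos: [0.5195, -0.2906, 0.0751]
ee_rot: [-3.141, 0.0, -2.253]
force: [-0.8, 1.1, 5.6]
width: 0.0297
gripper_force: 25.0
```

{"method": "move_arm", "body": {"increments": [{"jaw":1,"dx":0,"dy":0,"dz":0,"twist":0},{"jaw":1,"dx":0,"dy":0,"dz":0,"twist":0},{"jaw":1,"dx":0,"dy":0,"dz":0,"twist":0},{"jaw":1,"dx":0,"dy":0,"dz":0,"twist":0},{"jaw":1,"dx":0,"dy":0,"dz":0,"twist":0},{"jaw":1,"dx":0,"dy":0,"dz":0,"twist":0},{"jaw":1,"dx":0,"dy":0,"dz":0,"twist":0},{"jaw":1,"dx":0,"dy":0,"dz":0,"twist":0},{"jaw":1,"dx":0,"dy":0,"dz":0,"twist":0},{"jaw":1,"dx":0,"dy":0,"dz":0,"twist":0}]}}

```text
t: 13.17
eef_pos: [0.5191, -0.2906, 0.0741]
ee_rot: [3.142, -0.0, -2.254]
force: [0.4, 0.0, -0.7]
width: 0.0866
gripper_force: 0.0
```

{"method": "move_arm", "body": {"increments": [{"jaw":1,"dx":0,"dy":0,"dz":-0.02,"twist":0},{"jaw":1,"dx":0,"dy":0,"dz":-0.03,"twist":0},{"jaw":1,"dx":0,"dy":0,"dz":-0.04,"twist":0},{"jaw":1,"dx":0,"dy":0,"dz":-0.04,"twist":0},{"jaw":1,"dx":0,"dy":0,"dz":-0.04,"twist":0},{"jaw":1,"dx":0,"dy":0,"dz":-0.04,"twist":0}]}}

```text
t: 13.67
eef_pos: [0.5186, -0.2905, 0.2863]
ee_rot: [-3.141, 0.0, -2.254]
force: [1.4, 0.0, -0.3]
width: 0.0877
gripper_force: 0.0
```

Run:
```python
from h import *
import cv2
for c in("top","scene"):
  f=arm.grab_frame(c); cv2.imwrite("pics/%s4.png"%c,f)
  for n in("scanner","scanner_window","lid_handle","lid_hinge","label"): print(c,n,[(np.round(d["position"],3).tolist(),round(d["score"],2)) for d in arm.pinpoint(c,n)[:1]])
plan([(.50,.212,.29,-2.657)],step=.04)
```

```text
top scanner [([0.522, -0.296, 0.001], 0.55)]
top scanner_window [([0.565, -0.232, 0.025], 0.61)]
top lid_handle [([0.5, 0.211, 0.179], 0.64)]
top lid_hinge [([0.416, 0.367, 0.119], 0.84)]
top label [([0.501, 0.211, 0.175], 0.6)]
scene scanner [([0.521, -0.293, 0.006], 0.57)]
scene scanner_window [([0.565, -0.234, 0.027], 0.96)]
scene lid_handle [([0.501, 0.212, 0.172], 0.88)]
scene lid_hinge [([0.416, 0.368, 0.124], 0.66)]
scene label [([0.524, 0.161, 0.079], 0.85)]
t 14.27 p [ 0.519  -0.2906  0.2833] yaw -2.254 q [-0.18  0.23 -0.18 -0.   -1.15 -0.5 ] w 0.0874
-> [0.5, 0.212, 0.29, -2.657] 13 rows
  (-0.029, 0.026, -0.001, np.float64(0.03))
  (-0.028, 0.026, -0.0, np.float64(0.03))
  (-0.028, 0.027, -0.001, np.float64(0.03))
  (-0.027, 0.028, -0.0, np.float64(0.03))
  (-0.025, 0.029, -0.001, np.float64(0.04))
  (-0.025, 0.03, -0.0, np.float64(0.03))
  (-0.024, 0.03, -0.001, np.float64(0.03))
  (-0.022, 0.032, -0.0, np.float64(0.03))
  (-0.022, 0.032, -0.001, np.float64(0.03))
  (-0.021, 0.032, -0.0, np.float64(0.03))
  (-0.02, 0.033, -0.001, np.float64(0.03))
  (-0.019, 0.034, -0.0, np.float64(0.03))
  (-0.018, 0.034, -0.001, np.float64(0.03))
```

View pics/scene4.png

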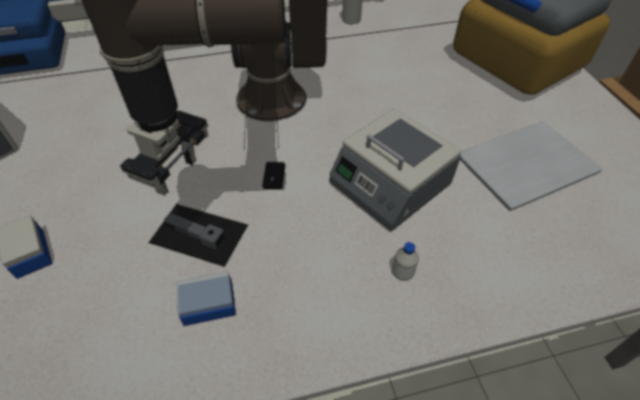

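The scene shows the scanner back on the mat at (195,228), the bystanders where they were, and the lid shut with its handle at (385,150). I move over the handle.

{"method": "move_arm", "body": {"increments": [{"jaw":1,"dx":-0.029,"dy":0.026,"dz":-0.001,"twist":0.03},{"jaw":1,"dx":-0.028,"dy":0.026,"dz":0,"twist":0.03},{"jaw":1,"dx":-0.028,"dy":0.027,"dz":-0.001,"twist":0.03},{"jaw":1,"dx":-0.027,"dy":0.028,"dz":0,"twist":0.03},{"jaw":1,"dx":-0.025,"dy":0.029,"dz":-0.001,"twist":0.04},{"jaw":1,"dx":-0.025,"dy":0.03,"dz":0,"twist":0.03},{"jaw":1,"dx":-0.024,"dy":0.03,"dz":-0.001,"twist":0.03},{"jaw":1,"dx":-0.022,"dy":0.032,"dz":0,"twist":0.03},{"jaw":1,"dx":-0.022,"dy":0.032,"dz":-0.001,"twist":0.03},{"jaw":1,"dx":-0.021,"dy":0.032,"dz":0,"twist":0.03},{"jaw":1,"dx":-0.02,"dy":0.033,"dz":-0.001,"twist":0.03},{"jaw":1,"dx":-0.019,"dy":0.034,"dz":0,"twist":0.03}]}}

```text
t: 15.27
eef_pos: [0.5013, 0.1751, 0.2903]
ee_rot: [-3.141, 0.0, -2.625]
force: [1.2, 0.2, -1.1]
width: 0.0875
gripper_force: 0.0
```

{"method": "move_arm", "body": {"increments": [{"jaw":1,"dx":-0.018,"dy":0.034,"dz":-0.001,"twist":0.03},{"jaw":1,"dx":0,"dy":0,"dz":0,"twist":0},{"jaw":1,"dx":0,"dy":0,"dz":0,"twist":0}]}}

```text
t: 15.52
eef_pos: [0.5002, 0.2136, 0.2905]
ee_rot: [-3.141, -0.001, -2.651]
force: [0.0, -1.3, -0.2]
width: 0.0875
gripper_force: 0.0
```

Run:
```python
from h import *
import cv2
f=arm.grab_frame("wrist"); cv2.imwrite("pics/w5.png",f)
for n in("lid_handle",): print(n,[(np.round(d["position"],3).tolist(),round(d["score"],2)) for d in arm.pinpoint("wrist",n)[:1]])
plan([(.5005,.212,.231,-2.65)],step=.02)
```

```text
lid_handle [([0.495, 0.216, 0.173], 0.62)]
t 15.62 p [0.5003 0.2115 0.2907] yaw -2.653 q [ 0.76  0.14 -0.28 -0.   -1.15 -1.84] w 0.0876
-> [0.5005, 0.212, 0.231, -2.65] 3 rows
  (-0.0, 0.0, 0.02, np.float64(-0.0))
  (-0.0, 0.0, 0.02, np.float64(-0.0))
  (-0.0, 0.0, 0.02, np.float64(-0.0))
```

View pics/w5.png

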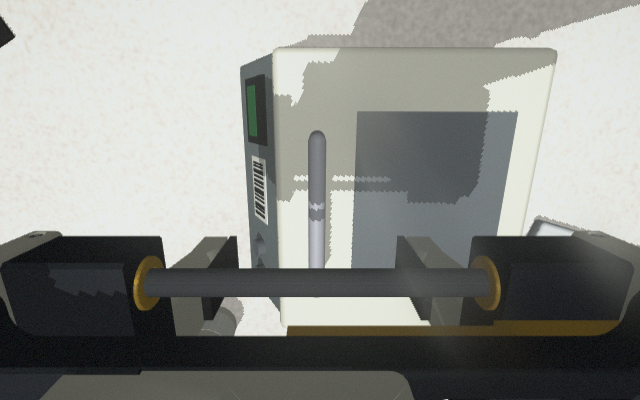

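The wrist view shows the handle bar upright at column 317, centred between the open fingers, with the lid shut. I go down and close.

{"method": "move_arm", "body": {"increments": [{"jaw":1,"dx":0,"dy":0,"dz":0.025,"twist":0},{"jaw":1,"dx":0,"dy":0,"dz":0.02,"twist":0},{"jaw":1,"dx":0,"dy":0,"dz":0.012,"twist":0},{"jaw":1,"dx":0,"dy":0,"dz":0.006,"twist":0},{"jaw":1,"dx":0,"dy":0,"dz":0,"twist":0}]}}

```text
t: 16.03
eef_pos: [0.5002, 0.2102, 0.227]
ee_rot: [-3.141, -0.002, -2.655]
force: [0.8, 0.3, -0.1]
width: 0.0875
gripper_force: 0.0
```

{"method": "move_arm", "body": {"increments": [{"jaw":-1,"dx":0,"dy":0,"dz":0,"twist":0},{"jaw":-1,"dx":0,"dy":0,"dz":0,"twist":0},{"jaw":-1,"dx":0,"dy":0,"dz":0,"twist":0},{"jaw":-1,"dx":0,"dy":0,"dz":0,"twist":0},{"jaw":-1,"dx":0,"dy":0,"dz":0,"twist":0},{"jaw":-1,"dx":0,"dy":0,"dz":0,"twist":0},{"jaw":-1,"dx":0,"dy":0,"dz":0,"twist":0},{"jaw":-1,"dx":0,"dy":0,"dz":0,"twist":0},{"jaw":-1,"dx":0,"dy":0,"dz":0,"twist":0},{"jaw":-1,"dx":0,"dy":0,"dz":0,"twist":0},{"jaw":-1,"dx":0,"dy":0,"dz":0,"twist":0},{"jaw":-1,"dx":0,"dy":0,"dz":0,"twist":0}], "force": 30}}

```text
t: 17.03
eef_pos: [0.5003, 0.2122, 0.228]
ee_rot: [3.141, 0.0, -2.654]
force: [-9.7, 17.0, -2.7]
width: 0.0129
gripper_force: 9.6
```

{"method": "move_arm", "body": {"increments": [{"jaw":-1,"dx":0,"dy":0,"dz":0,"twist":0},{"jaw":-1,"dx":0,"dy":0,"dz":0,"twist":0},{"jaw":-1,"dx":0,"dy":0,"dz":0,"twist":0},{"jaw":-1,"dx":0,"dy":0,"dz":0,"twist":0},{"jaw":-1,"dx":0,"dy":0,"dz":0,"twist":0},{"jaw":-1,"dx":0,"dy":0,"dz":0,"twist":0}]}}

```text
t: 17.53
eef_pos: [0.4999, 0.213, 0.2279]
ee_rot: [3.139, 0.0, -2.654]
force: [-4.4, 7.7, -0.4]
width: 0.0105
gripper_force: 30.0
```

Run:
```python
from h import *
# arc in the heater's x-z plane: rows in tool axes (tool y ~ +-heater x)
s=arm.get_state(); y=s["ee_rot"][2]; print(np.round(s["eef_pos"],4),s["width"],np.round(s["force"],1))
X=np.array([-.472,.882]); print("tool x,y . heaterX",np.array([np.cos(y),np.sin(y)])@X,np.array([np.sin(y),-np.cos(y)])@X)
th=np.linspace(0,np.pi/4,25); x=-.175*np.cos(th)+.0555*np.sin(th); z=.175*np.sin(th)+.0555*np.cos(th)
p=np.round(np.c_[x-x[0],z-z[0]],3); print(np.round(np.diff(p,axis=0),3).tolist(),p[-1])
```

```text
[0.4999 0.213  0.2279] 0.010540231107447458 [-4.4  7.7 -0.4]
tool x,y . heaterX 0.0035706989409578505 1.0003475646539421
[[0.002, 0.006], [0.002, 0.005], [0.002, 0.006], [0.003, 0.005], [0.002, 0.006], [0.003, 0.005], [0.003, 0.005], [0.003, 0.005], [0.004, 0.005], [0.003, 0.005], [0.004, 0.005], [0.004, 0.005], [0.004, 0.004], [0.004, 0.005], [0.004, 0.004], [0.004, 0.004], [0.005, 0.004], [0.004, 0.004], [0.005, 0.004], [0.005, 0.003], [0.005, 0.003], [0.005, 0.004], [0.005, 0.003], [0.006, 0.002]] [0.091 0.107]
```

{"method": "move_arm", "body": {"increments": [{"jaw":-1,"dx":0,"dy":0.002,"dz":-0.006,"twist":0},{"jaw":-1,"dx":0,"dy":0.002,"dz":-0.005,"twist":0},{"jaw":-1,"dx":0,"dy":0.002,"dz":-0.006,"twist":0},{"jaw":-1,"dx":0,"dy":0.003,"dz":-0.005,"twist":0},{"jaw":-1,"dx":0,"dy":0.002,"dz":-0.006,"twist":0},{"jaw":-1,"dx":0,"dy":0.003,"dz":-0.005,"twist":0},{"jaw":-1,"dx":0,"dy":0.003,"dz":-0.005,"twist":0},{"jaw":-1,"dx":0,"dy":0.003,"dz":-0.005,"twist":0},{"jaw":-1,"dx":0,"dy":0.004,"dz":-0.005,"twist":0},{"jaw":-1,"dx":0,"dy":0.003,"dz":-0.005,"twist":0},{"jaw":-1,"dx":0,"dy":0.004,"dz":-0.005,"twist":0},{"jaw":-1,"dx":0,"dy":0.004,"dz":-0.005,"twist":0}]}}

```text
t: 18.53
eef_pos: [0.4841, 0.2427, 0.2916]
ee_rot: [-3.141, -0.0, -2.654]
force: [4.2, 2.8, -7.8]
width: 0.0113
gripper_force: 30.0
```

{"method": "move_arm", "body": {"increments": [{"jaw":-1,"dx":0,"dy":0.004,"dz":-0.004,"twist":0},{"jaw":-1,"dx":0,"dy":0.004,"dz":-0.005,"twist":0},{"jaw":-1,"dx":0,"dy":0.004,"dz":-0.004,"twist":0},{"jaw":-1,"dx":0,"dy":0.004,"dz":-0.004,"twist":0},{"jaw":-1,"dx":0,"dy":0.005,"dz":-0.004,"twist":0},{"jaw":-1,"dx":0,"dy":0.004,"dz":-0.004,"twist":0},{"jaw":-1,"dx":0,"dy":0.005,"dz":-0.004,"twist":0},{"jaw":-1,"dx":0,"dy":0.005,"dz":-0.003,"twist":0},{"jaw":-1,"dx":0,"dy":0.005,"dz":-0.003,"twist":0},{"jaw":-1,"dx":0,"dy":0.005,"dz":-0.004,"twist":0},{"jaw":-1,"dx":0,"dy":0.005,"dz":-0.003,"twist":0},{"jaw":-1,"dx":0,"dy":0.006,"dz":-0.002,"twist":0}]}}

```text
t: 19.53
eef_pos: [0.4588, 0.2903, 0.3379]
ee_rot: [-3.137, 0.001, -2.654]
force: [5.1, -12.5, 11.4]
width: 0.0109
gripper_force: 30.0
```

{"method": "move_arm", "body": {"increments": [{"jaw":-1,"dx":0,"dy":0,"dz":0,"twist":0},{"jaw":-1,"dx":0,"dy":0,"dz":0,"twist":0},{"jaw":-1,"dx":0,"dy":0,"dz":0,"twist":0},{"jaw":-1,"dx":0,"dy":0,"dz":0,"twist":0},{"jaw":-1,"dx":0,"dy":0,"dz":0,"twist":0},{"jaw":-1,"dx":0,"dy":0,"dz":0,"twist":0}]}}

```text
t: 20.03
eef_pos: [0.4588, 0.2902, 0.338]
ee_rot: [-3.138, 0.002, -2.654]
force: [4.0, -9.9, 7.8]
width: 0.011
gripper_force: 30.0
```

Run:
```python
from h import *
import cv2
s=arm.get_state(); X=np.array([-.472,.882]); p=s["eef_pos"]
d=p-np.array([.4999,.213,.2279]); x=-.175+d[:2]@X; z=.0555+d[2]
print(p,"lid angle est deg",np.degrees(np.arctan2(z,-x)-np.arctan2(.0555,.175)),"r",np.hypot(x,z),np.hypot(.175,.0555),s["force"],s["gripper_force"],s["width"])
for c in("top","scene"):
  f=arm.grab_frame(c)
  if c=="scene": cv2.imwrite("pics/s6.png",cv2.resize(f[20:300,140:500],None,fx=2,fy=2))
  for n in("lid_handle","scanner","lid_hinge"): print(c,n,[(np.round(q["position"],3).tolist(),round(q["score"],2)) for q in arm.pinpoint(c,n)[:1]])
```

```text
[0.45884975 0.29022334 0.33795322] lid angle est deg 44.54251323373439 r 0.18726036904683657 0.1835898962361491 [ 4.04022898 -9.9263385   7.75870614] 30.003270506858826 0.010959974455320499
top lid_handle [([0.457, 0.288, 0.282], 0.93)]
top scanner []
top lid_hinge [([0.417, 0.367, 0.12], 0.61)]
scene lid_handle [([0.459, 0.288, 0.28], 0.57)]
scene scanner [([0.52, -0.29, 0.002], 0.73)]
scene lid_hinge []
```

View pics/s6.png

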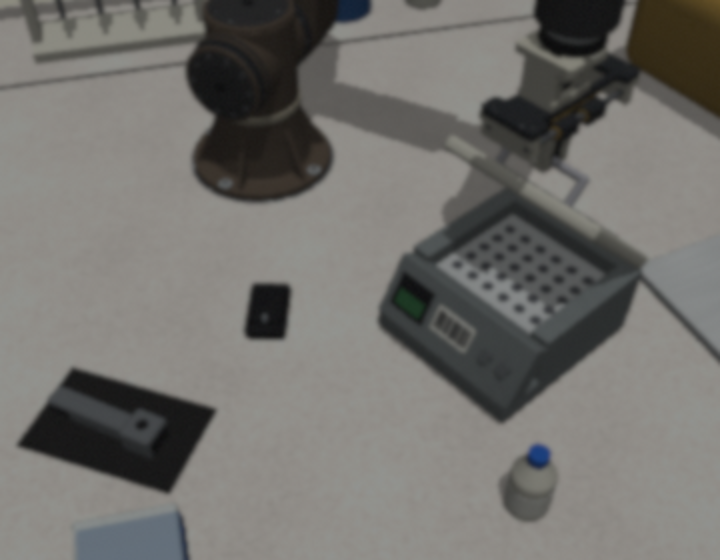

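The crop shows the lid held at about 45° by the fingers on the handle at (545,175). The scanner lies on its mat at (110,415), and the mouse and bottle haven't moved. Estimates of the angle run from 43.3° to 46.7°, and the arm is steady.

```bash
python3 -c "
from station import arm
print(arm.job_done())"
```

```text
the job is handed in; nothing more can be done
None
```

The job is handed in, with no verdict returned: the label was scanned level from about 10 cm, the scanner put back on its mat and let go, and the lid is held at about 45° (my estimates run 43–47°).

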